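Clear the worktop and leave the produce chest airing on its stay

ROBOT

A 6-joint arm with a two-finger parallel gripper is mounted at the origin on a cart in front of the work surface, level with it; the furniture and walls round the work are solid. World frame = base frame: x ahead of the robot, y to its left, z up, the work surface at z = 0. Lengths are in mm, angles in rad, forces in N, time in s.
With the tool pointing down it reaches from about 275 to 825 mm from the base axis. Payload 5.2 kg.
Tool frame: the origin (TCP) lies at the very end of the fingers, on their centre line; the grasp point (between the pads) lies 19 mm behind it; z points along the fingers, y is the direction in which the jaws open and shut (so a half turn about z gives the same grasp; the last joint's range is limited). The gripper opens to 93 mm and grips with 3 to 60 N. Pads are 15 mm wide; open, the fingers measure 128 mm over their backs; the gripper's body (75 mm by 188 mm) begins 65 mm behind the grasp point.
Start: joints at [-1.358, 0.259, 1.535, -0, 1.348, -0.203], TCP at [222.178, -503.132, 218.653] pointing down, gripper open.
Joint ranges: [-3.14, 3.14], [-0.91, 2.08], [0.19, 2.58], [-1.22, 4.36], [0.22, 2.71], [-3.12, 3.12]. Speed limits (rad/s): [2.57, 2.57, 3.14, 3.14, 3.14, 3.14].

INTERFACE

Orientations are given as [roll, pitch, yaw] about the fixed x, y, z axes, in that order (R = Rz(yaw) Ry(pitch) Rx(roll)).
In Python, from bench import robot gives the robot as it stands. The module is installed in compiled form; this text tells all that it offers. Calls block until the motion is done:
- robot.move_ptp(position, orientation): joint-space move of the TCP to a pose.
- robot.move_linear(position, ori=None, speed=150, f_stop=None): straight line of the TCP; ori=None keeps the orientation; speed is the mean speed in mm/s. With f_stop (N) it stops when the force on the tool has changed by that much, and returns True; else False.
- robot.move_j(angles): joint-space move.
- robot.move_gripper(opening): opening from 0.0 (shut) to 1.0 (fully open); the grip force is fixed at half the most; returns when the fingers have stopped.
- robot.sleep(seconds).
- robot.inverse_kinematics(position, orientation): joint angles nearest the present ones, or None.
- robot.get_image(name): name is "side" or "top"; returns a dict with "img" (400x640x3 uint8, blue, green, red), "fovy" (degrees; the focal length in pixels is half the picture's height over the tangent of half this angle, whatever the lens; pixels are square), "cx", "cy" (the principal point, pixels), "k1" (the pictures are not rectified: a ray, as slopes to the right and down, at radius r is drawn at 1 + k1 r^2 times it, then the intrinsics apply), "eye" and "orientation" of the camera in the world. Camera axes: x right, y down, z forward; pixel columns grow to the right and rows downward; lengths in mm; the calibration is good to about 2 mm. A picture is of the moment at which its call begins. There is no depth.
A pose or a line that the arm cannot do raises robot.MotionError and nothing moves.
- robot.hand_in(): hands the job in, once; it reports no verdict.
Readings, each from a call of its own:
- robot.current_t(): time.
- robot.current_qpos(): joint angles.
- robot.current_joint_vel(): joint speeds.
- robot.current_joint_efforts(): joint torques, N m.
- robot.current_tcp_pos(): TCP position.
- robot.current_eef_rot(): TCP orientation.
- robot.current_contact_force(): force on the tool from outside, world axes, zero at the start.
- robot.current_ft_torque(): the same for the moment, N m.
- robot.current_gripper_width(): opening from 0.0 (shut) to 1.0 (fully open).
Only numpy, scipy, OpenCV 4.12 (cv2) and the standard library are available. Lean on these libraries where they do the work, as an engineer would, in place of code of your own. Each camera call takes 0.05 s, during which the arm holds its last target.

TASK

Tidy up after cooking: put all the lemons and garlic bulbs that are out into the wooden produce chest, and push every empty amber bottle down through the sprung flap into the green bottle box, so that the flap shuts again behind it. First throw the chest's lid right back, so that it stays open for loading; once all the produce is in, flip up the stay on its right side and lower the lid gently onto it, so that the lid is left propped ajar to air the produce. Do not drop the lid, and leave the mug, the jar and the pot brush where they are.

Things in the scene. Friction and masses are not known exactly. Their poses are not given: they have to be found in the camera images.
- chest: Open wooden produce chest, fixed to the worktop: outside 160 (its x) x 246 (its y) x 90 mm high, walls and floor 8 mm. Origin: centre of its underside; x points to its back (hinge side), z up; its front (-x) roughly faces the robot. A wooden lid covers it at the start.
- lid (a joint): Lid of the chest (170 mm front to back, 278 wide, 10 thick, 0.3 kg), hinged along the top of the chest's back wall. 0 = shut; grows as it opens, rad; stop at 1.75, where it leans back past upright and stays by itself. Below about 1.5 it falls shut unless held. Resting on the raised stay it reads about 0.64.
- lid_bar (a point): Middle of the lid's brass pull bar, a round bar 12 mm thick and 100 mm long (along the chest's y, a 10 mm arm at each end), 36 mm in front of the lid's front edge, in the plane of the lid; 206 mm from the hinge line, at 95 mm above the worktop when shut. It is free to turn in a grip as the lid swings.
- lid_hinge (a point): Point on the lid's hinge line, at the middle of the top outer edge of the back wall, in the chest's frame at x 80, y 0, z 90 mm; the line runs along the chest's y axis. With the lid at angle a the pull bar's middle lies 206 cos a in front (-x of the chest) of it and 206 sin a above it, to within 5 mm.
- stay (a joint): Stay of the lid: a 10 mm steel rod, 100 mm long from its hinge, outside the chest's right (-y) wall, just under the lid's overhang. 0 = folded, lying level and pointing to the chest's back; grows as its tip swings up and forward, rad; stop at 1.68, just past upright, where it stands by itself (light, hardly any friction; below about 1.5 it falls back). It can be raised only when the lid is out of its way. The lid's underside rests on its tip.
- stay_peg (a point): Grip of the stay: middle of the free part of the red round peg, 12 mm thick and 50 mm long, that sticks out sideways (-y of the chest) from the rod, 60 mm from the stay's hinge; 32 mm outward of the rod, 78 mm above the worktop when folded.
- stay_hinge (a point): Hinge of the stay, on the rod's centre line, in the chest's frame at x -35, y -132, z 78 mm; its axis runs along the chest's y. With the stay at angle b the peg lies 60 cos b behind (+x of the chest) and 60 sin b above this point, and 32 mm to -y.
- bank: Green bottle-return box, closed, fixed to the worktop: 200 (its x) x 140 (its y) x 215 mm high. Origin: centre of its underside; x points to its back, z up. The only way in is the flap in its top; inside a ramp lets bottles topple to the back.
- bank_mouth (a point): Centre of the square mouth, 102 x 102 mm (sides along the box's x and y), in the top of the bottle box, at the level of its top; in the box's frame at x -39, y 0, z 215 mm.
- flap (a joint): White flap, 98 x 98 mm, that closes the mouth; hinged along the mouth's front (-x) edge, it swings down into the box and a weak spring (under 1 N at its middle) shuts it. 0 = shut; grows as it opens downward, rad; stop at 1.45.
- lemon_1: Yellow lemon, 72 (its x) x 57 x 58 mm. Origin: centre of its underside as it lies at the start, z up. May be absent.
- lemon_2: Yellow lemon, 72 (its x) x 55 x 56 mm. Origin as lemon_1. May be absent.
- garlic_1: Pinkish white garlic bulb, 56 x 56 x 56 mm, tapering to a tip at the top. Origin: centre of its underside. May be absent.
- garlic_2: Pinkish white garlic bulb, 61 x 60 x 59 mm, tapering to a tip at the top. Origin: centre of its underside. May be absent.
- amber_bottle_1: Empty amber bottle with a black cap, standing, 41 mm across, 119 mm high, 0.09 kg; grip it on the body, below 95 mm. Origin: centre of its underside, z up. May be absent.
- amber_bottle_2: Second bottle, the same as amber_bottle_1. May be absent.
- mug_2: Green and white mug, 78 x 116 x 101 mm; bystander. Origin: centre of its underside.
- jar_1: Jar with a dark lid, 65 mm across, 86 mm high; bystander. Origin: centre of its underside.
- pot_brush: Wooden pot brush standing on its bristles, 58 x 56 x 87 mm; bystander. Origin: centre of its underside.
Not all that is in view belongs to the job. What is shaped like the lemon_2 but pink or red is not meant.

How it is judged (in metres and radians):
On the way, in this order (a step that is already met when the one before it is completed fails the run):
1. the lid is thrown right back (over 1.55 rad) (value of joint lid above 1.55 rad), for 0.2 s.
2. all the lemons and garlic bulbs present are in the chest (x of lemon_1 in the frame of chest between -0.075 and 0.075 m and y of lemon_1 in the frame of chest between -0.117 and 0.117 m and z of lemon_1 in the frame of chest between -0.005 and 0.1 m and linear speed of each of lemon_1, lemon_2, garlic_1, garlic_2 below 0.03 m/s and x of lemon_2 in the frame of chest between -0.075 and 0.075 m and y of lemon_2 in the frame of chest between -0.117 and 0.117 m and z of lemon_2 in the frame of chest between -0.005 and 0.1 m and x of garlic_1 in the frame of chest between -0.075 and 0.075 m and y of garlic_1 in the frame of chest between -0.117 and 0.117 m and z of garlic_1 in the frame of chest between -0.005 and 0.1 m and x of garlic_2 in the frame of chest between -0.075 and 0.075 m and y of garlic_2 in the frame of chest between -0.117 and 0.117 m and z of garlic_2 in the frame of chest between -0.005 and 0.1 m), for 0.2 s.
3. the lid rests ajar on the raised stay (value of joint lid between 0.57 and 0.71 rad and value of joint stay above 1.55 rad), for 0.2 s.
At the end, for the whole second after the job is handed in: Every lemon and garlic bulb present lies at rest inside the chest; every bottle present lies inside the bottle box below its top, and the flap is shut (under 0.12 rad); the stay stands up (over 1.55 rad) and the lid rests on it (0.57 to 0.71 rad) (all of step 2 and all of step 3 and x of amber_bottle_1 in the frame of bank between -0.1 and 0.1 m and y of amber_bottle_1 in the frame of bank between -0.07 and 0.07 m and z of amber_bottle_1 in the frame of bank between -0.005 and 0.17 m and linear speed of each of amber_bottle_1, amber_bottle_2 below 0.03 m/s and x of amber_bottle_2 in the frame of bank between -0.1 and 0.1 m and y of amber_bottle_2 in the frame of bank between -0.07 and 0.07 m and z of amber_bottle_2 in the frame of bank between -0.005 and 0.17 m and value of joint flap below 0.12 rad); the robot touches nothing.
It fails at once if the lid is dropped (closing faster than 4 rad/s) (velocity of joint lid below -4 rad/s).
It fails at once if a bystander (mug, jar or pot brush) is moved more than 40 mm (distance of any of mug_2, jar_1, pot_brush from where it was at the start of the episode above 0.04 m).
Of lemon_1, lemon_2, garlic_1, garlic_2 only 3 to 4 are there at a start; the rules pass over those that are not, and their reading is None.
Of amber_bottle_1, amber_bottle_2 only 1 to 2 are there at a start; the rules pass over those that are not, and their reading is None.
At some moment in a run one of garlic_1, garlic_2 may be knocked a few centimetres aside while the robot is not near it.
It also fails if it takes over 210 s, if anything falls off the work surface, if the arm or the gripper's body presses on something with over 40 N, if the wrist force passes 120 N, or if a joint passes its speed limit or range.

## Working session

There is one attempt and no reset: what is moved stays moved. The work goes in short steps, each a Python script; the robot and the scene stay as the last script left them, time stands still between calls to the robot, and variables do not carry over. Pictures are saved under pics/ and viewed, and the job is handed in when it is done.

```bash
ls; mkdir -p pics; python3 - <<'E'
from bench import robot
import cv2
for n in ("top","side"):
    d=robot.get_image(n); cv2.imwrite(f"pics/{n}0.png",d["img"])
    print(n,{k:v for k,v in d.items() if k!="img"})
print(robot.current_t(),robot.current_qpos(),robot.current_eef_rot())
E
```

```text
pics
top {'fovy': 55.798929471515116, 'cx': 321.7213574163179, 'cy': 198.46851355709614, 'k1': 0.01371247972815515, 'eye': array([ 230.76250582,   -7.9078117 , 1286.86114205]), 'orientation': array([-2.92779504e+00,  2.11097978e-03, -1.53588979e+00])}
side {'fovy': 51.31394950881139, 'cx': 313.41375786439, 'cy': 197.19016518537651, 'k1': -0.04896167367488116, 'eye': array([   74.26786387, -1114.53764874,   821.4267441 ]), 'orientation': array([-2.08531099, -0.002795  , -0.33681429])}
0.1 [-1.35782719e+00  2.59261841e-01  1.53592082e+00  1.18271404e-05
  1.34797748e+00 -2.02795818e-01] [-3.14005961e+00 -3.26999504e-04  4.15762084e-01]
```

View pics/top0.png

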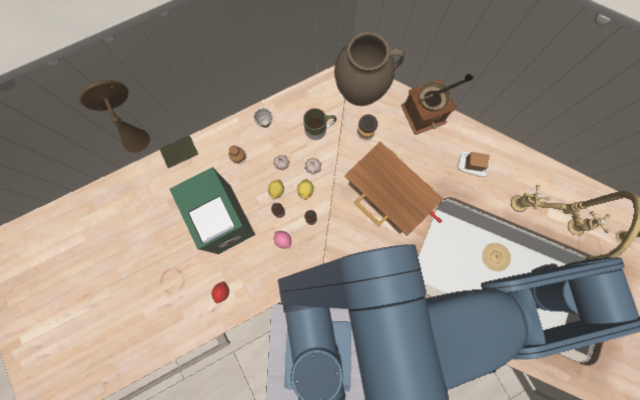

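View pics/side0.png

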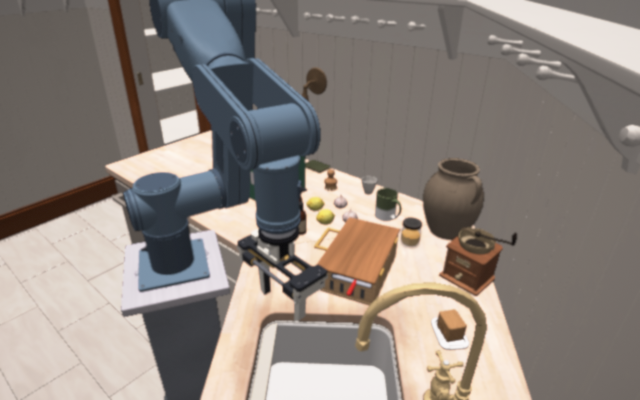

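```bash
cat > h.py <<'E'
import numpy as np, cv2
from scipy.spatial.transform import Rotation as R
from bench import robot
def K(d):
    f=200/np.tan(np.radians(d["fovy"])/2); return f
def ray(d,u,v):
    f=K(d); x=np.array([(u-d["cx"])/f,(v-d["cy"])/f])
    s=x.copy()
    for _ in range(20): s=x/(1+d["k1"]*(s@s))
    v=R.from_euler("xyz",d["orientation"]).apply([s[0],s[1],1.])
    return np.array(d["eye"]),v
def pl(d,u,v,z):
    e,r=ray(d,u,v); t=(z-e[2])/r[2]; return e+t*r
def proj(d,P):
    c=R.from_euler("xyz",d["orientation"]).inv().apply(np.atleast_2d(P)-d["eye"])
    s=c[:,:2]/c[:,2:]; s=s*(1+d["k1"]*(s**2).sum(1,keepdims=True))
    return s*K(d)+[d["cx"],d["cy"]]
def crop(img,u0,v0,u1,v1,name,k=None):
    k=k or min(780/(u1-u0),580/(v1-v0))
    cv2.imwrite("pics/"+name,cv2.resize(img[v0:v1,u0:u1],None,fx=k,fy=k,interpolation=cv2.INTER_CUBIC)); print(name,"scale",k)
E
python3 - <<'E'
from h import *
d=robot.get_image("top"); 
crop(d["img"],150,100,350,260,"c1.png"); crop(d["img"],330,130,460,250,"c2.png")
s=robot.get_image("side"); crop(s["img"],220,140,430,310,"c3.png")
for u,v in [(276,189),(305,189),(281,162),(313,165),(278,210),(311,217)]: print(u,v,pl(d,u,v,28).round())
E
```

```text
c1.png scale 3.625
c2.png scale 4.833333333333333
c3.png scale 3.411764705882353
276 189 [532. 162.  28.]
305 189 [535.  63.  28.]
281 162 [629. 151.  28.]
313 165 [622.  39.  28.]
278 210 [459. 151.  28.]
311 217 [439.  38.  28.]
```

View pics/c1.png

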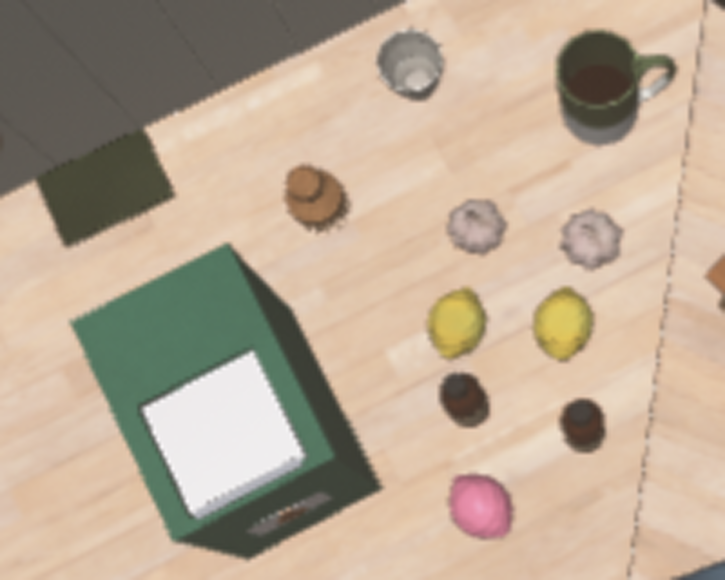

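View pics/c2.png

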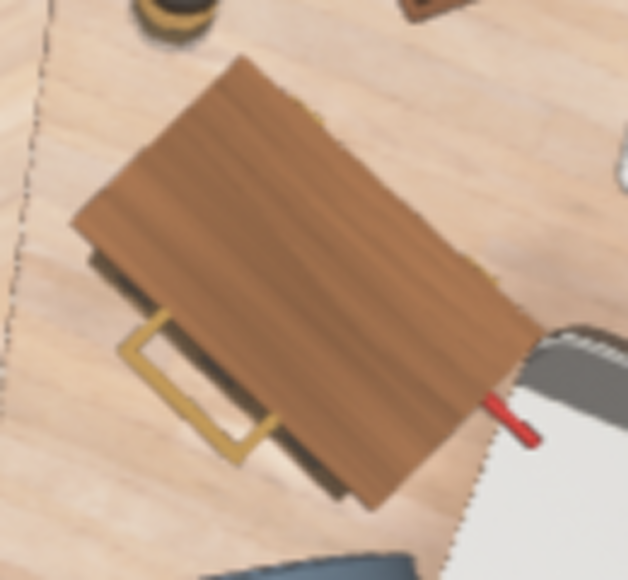

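View pics/c3.png

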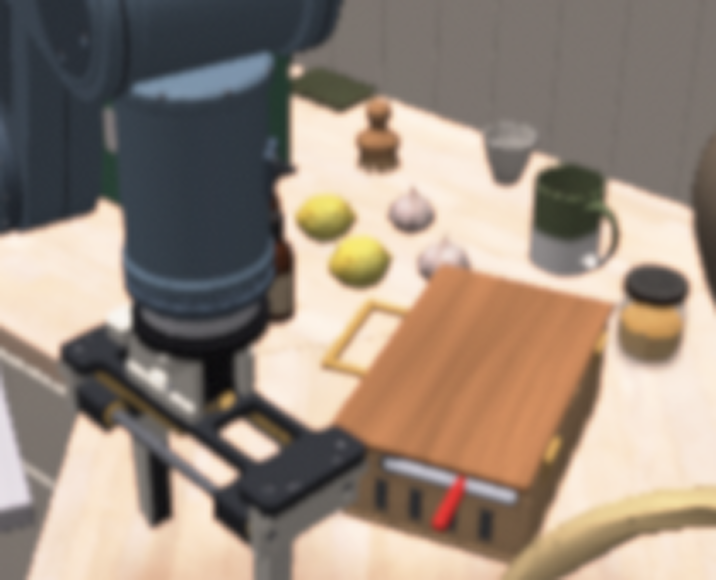

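```bash
cat > loc.py <<'E'
from h import *
def blobs(d,lo,hi,amin=40):
    hsv=cv2.cvtColor(d["img"],cv2.COLOR_BGR2HSV); m=cv2.inRange(hsv,np.array(lo),np.array(hi))
    m=cv2.morphologyEx(m,cv2.MORPH_CLOSE,np.ones((3,3)))
    cs,_=cv2.findContours(m,cv2.RETR_EXTERNAL,cv2.CHAIN_APPROX_NONE)
    return [(c.reshape(-1,2),cv2.contourArea(c)) for c in cs if cv2.contourArea(c)>amin]
def foot(d,c,z):
    P=np.array([pl(d,u,v,z)[:2] for u,v in c],np.float32)
    return cv2.minAreaRect(P)
E
python3 - <<'E'
from loc import *
d=robot.get_image("top")
pc=lambda u,v:(330+u/4.8333,130+v/4.8333)
C=[pl(d,*pc(u,v),100)[:2] for u,v in [(73,222),(240,55),(548,335),(372,510)]]
print("lid FL BL BR FR",np.round(C))
FL,BL,BR,FR=C; print("lens",[np.linalg.norm(a-b).round(1) for a,b in [(FL,BL),(BR,FR),(BL,BR),(FL,FR)]])
xs=(BL+BR-FL-FR); ys=(FL+BL-FR-BR)
print("yaw x",np.arctan2(xs[1],xs[0]),"yaw y",np.arctan2(-ys[0],ys[1]),"centre",np.mean(C,0))
B=[pl(d,*pc(u,v),95)[:2] for u,v in [(127,350),(236,458)]]; print("bar",np.round(B),np.mean(B,0))
p1=lambda u,v:(150+u/3.625,100+v/3.625)
Q=[pl(d,*p1(u,v),215)[:2] for u,v in [(72,322),(231,244),(331,460),(175,538)]]
print("bank BL BR FR FL",np.round(Q),[np.linalg.norm(Q[i]-Q[(i+1)%4]).round() for i in range(4)],np.mean(Q,0))
xs=Q[0]+Q[1]-Q[2]-Q[3]; ys=Q[0]+Q[3]-Q[1]-Q[2]; print(np.arctan2(xs[1],xs[0]),np.arctan2(-ys[0],ys[1]))
M=[pl(d,*p1(u,v),215)[:2] for u,v in [(140,405),(254,350),(303,458),(195,517)]]; print("mouth",np.round(M),np.mean(M,0))
print("yellow")
for c,a in blobs(d,(22,90,80),(38,255,255)): print(a,c.mean(0).round(),[foot(d,c,28)])
print("garlic")
for c,a in blobs(d,(0,0,90),(179,60,215)):
    if 265<c[:,0].mean()<325 and 150<c[:,1].mean()<175: print(a,c.mean(0),foot(d,c,25))
print("dark")
for c,a in blobs(d,(0,0,0),(179,255,85),60):
    if a<400: print(a,c.mean(0).round(),c.min(0),c.max(0),foot(d,c,60))
for p in [(461,383),(583,409)]: print("cap",pl(d,*p1(*p),119).round())
for z,p in [(0,(470,415)),(0,(582,443))]: print("base",pl(d,*p1(*p),0).round())
E
```

```text
lid FL BL BR FR [[ 566.  -70.]
 [ 689. -182.]
 [ 499. -386.]
 [ 378. -268.]]
lens [np.float64(166.3), np.float64(168.7), np.float64(279.0), np.float64(273.1)]
yaw x -0.7571313683682773 yaw y -0.7525896566036095 centre [ 532.94859972 -226.66594873]
bar [[ 480. -108.]
 [ 410. -181.]] [ 445.10453316 -144.39074031]
bank BL BR FR FL [[477. 446.]
 [546. 325.]
 [372. 229.]
 [307. 345.]] [np.float64(140.0), np.float64(199.0), np.float64(133.0), np.float64(197.0)] [425.68215854 336.29309745]
0.5188884769227167 0.5159314060617195
mouth [[411. 384.]
 [459. 298.]
 [373. 251.]
 [324. 331.]] [391.74152627 316.18022028]
yellow
193.0 [276. 189.] [((532.8379516601562, 163.6044158935547), (57.26187515258789, 53.388362884521484), 28.868087768554688)]
197.5 [305. 189.] [((535.9960327148438, 63.70067596435547), (51.95917510986328, 59.11394500732422), 47.91280746459961)]
garlic
218.5 [312.79591837 165.73469388] ((619.3033447265625, 39.73940658569336), (63.261695861816406, 58.96839141845703), 52.09409713745117)
175.0 [280.95454545 161.93181818] ((629.8870849609375, 151.07017517089844), (51.07684326171875, 
[... 529 characters left out ...]
335938), (166.14361572265625, 52.2994384765625), 88.47496795654297)
197.0 [368. 124.] [360 116] [375 132] ((766.7438354492188, -145.544677734375), (59.549713134765625, 52.10430908203125), 0.7986421585083008)
367.5 [423. 115.] [405  95] [449 129] ((801.8555297851562, -337.6265869140625), (151.22024536132812, 108.2707748413086), 65.9407958984375)
104.5 [ 7. 85.] [ 0 79] [15 91] ((866.0224609375, 1125.956787109375), (31.956144332885742, 56.122230529785156), 29.037275314331055)
90.5 [364.  67.] [347  55] [385  73] ((989.673828125, -132.39797973632812), (140.6717529296875, 54.486183166503906), 78.64435577392578)
cap [456. 143. 119.]
cap [437.  36. 119.]
base [448. 148.   0.]
base [425.  40.   0.]
```

```bash
cat >> h.py <<'E'
CO=np.array([536.6,-230.1,0.]); CY=-0.755
CR=R.from_euler("z",CY)
def ch(x,y,z): return CO+CR.apply([x,y,z])
BO=np.array([425.7,336.5,0.]); BR=R.from_euler("z",0.517)
def bk(x,y,z): return BO+BR.apply([x,y,z])
def ori(z,y):
    z=np.array(z,float); z/=np.linalg.norm(z); y=np.array(y,float); y-=z*(y@z); y/=np.linalg.norm(y)
    return R.from_matrix(np.array([np.cross(y,z),y,z]).T).as_euler("xyz")
def down(yaw): return [np.pi,0,yaw]
def bar(a): return ch(80-206*np.cos(a),0,90+206*np.sin(a))
G=12.
YB=CY+np.pi/2
E
python3 - <<'E'
from h import *
for a in np.linspace(0,1.75,8):
    p=bar(a)-[0,0,G]; q=robot.inverse_kinematics(p,down(YB)); print(a,p.round(),None if q is None else np.round(q,2))
robot.move_ptp(bar(0)+[0,0,80],down(YB)); print(robot.current_t())
robot.move_gripper(0.30)
print(robot.current_t(),robot.current_gripper_width(),robot.current_tcp_pos())
for n in ("top","side"):
    d=robot.get_image(n); cv2.imwrite(f"pics/a_{n}.png",d["img"])
E
```

```text
0.0 [ 445. -144.   78.] [-0.55  0.26  1.92 -0.    0.96  0.2 ]
0.25 [ 450. -148.  129.] [-0.55  0.21  1.84 -0.    1.09  0.2 ]
0.5 [ 463. -161.  177.] [-0.56  0.19  1.74 -0.    1.22  0.19]
0.75 [ 485. -182.  218.] [-0.57  0.2   1.61 -0.    1.33  0.18]
1.0 [ 514. -209.  251.] [-0.59  0.25  1.47 -0.    1.42  0.17]
1.25 [ 548. -240.  273.] [-0.6   0.32  1.32 -0.    1.5   0.15]
1.5 [ 584. -275.  283.] [-0.61  0.41  1.17 -0.    1.57  0.14]
1.75 [ 622. -310.  281.] [-0.62  0.5   1.03 -0.    1.61  0.13]
1.8167
2.95 0.2956907041602271 [ 444.85362284 -143.74806054  169.99922868]
```

View pics/a_side.png

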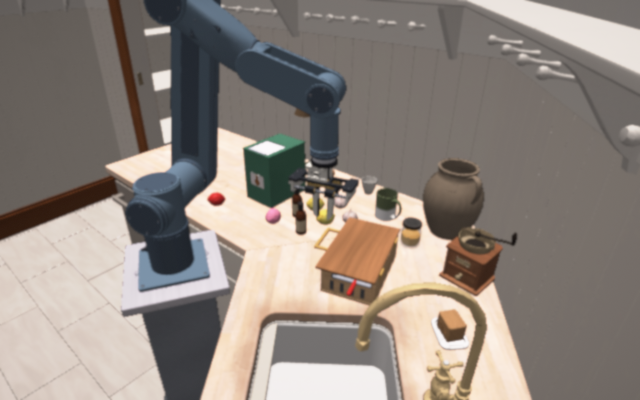

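View pics/a_top.png

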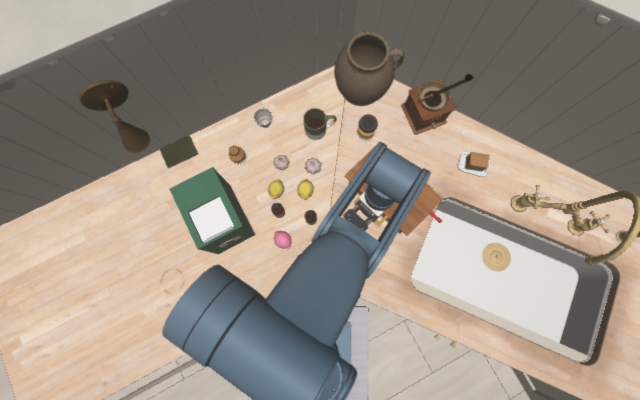

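Candidates (top view): yellow lemons at (276,189) and (305,189). The pink (283,240) and red (220,292) lookalikes are not meant. Garlic is at (281,162) and (313,165). Black-capped amber bottles are at (278,210) and (311,217), and the brown thing at (236,154) is the brush. Crop c1 confirms these. Now the lid bar.

```bash
cat >> h.py <<'E'
def bar(a):
    c,s=np.cos(a),np.sin(a); return ch(80-206*c+5*s,0,90+206*s+5*c)
def F(): return np.round(robot.current_contact_force(),1)
E
python3 - <<'E'
from h import *
print(robot.move_linear(bar(0)-[0,0,G],down(YB),speed=80,f_stop=15),F())
robot.move_gripper(0.0); print("w",robot.current_gripper_width()*93,robot.current_tcp_pos(),F())
for a in (0.08,0.16):
    robot.move_linear(bar(a)-[0,0,G],down(YB),speed=60); print(a,F(),robot.current_gripper_width()*93)
d=robot.get_image("side"); crop(d["img"],270,140,430,310,"b1.png")
print(robot.current_t())
E
```

```text
False [-1.2 -0.3  0.4]
w 10.829699274086712 [ 443.62955205 -142.57722079   83.13167691] [-4.2  2.8  5.6]
0.08 [-2.9  5.  -1.5] 10.83041720659884
0.16 [-5.3  6.5 -1.6] 11.258731539090645
b1.png scale 3.411764705882353
5.625
```

View pics/b1.png

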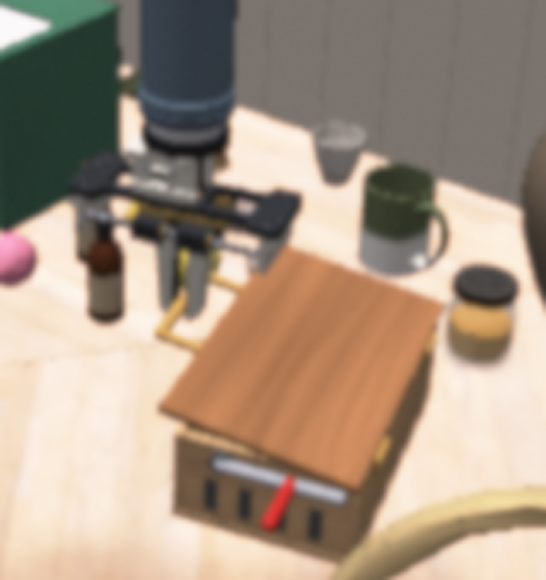

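The bar is gripped, with the fingers straddling it at crop (185,290), and the lid is lifting. I'll swing it fully back.

```bash
python3 - <<'E'
from h import *
for a in np.arange(0.3,1.73,0.14):
    robot.move_linear(bar(a)-[0,0,G],down(YB),speed=100); print(round(a,2),F(),round(robot.current_gripper_width()*93,1))
robot.move_linear(bar(1.71)-[0,0,G],down(YB),speed=60); print(F())
d=robot.get_image("side"); crop(d["img"],270,100,430,310,"b2.png")
print(robot.current_t())
E
```

```text
0.3 [-5.8  6.   0.9] 11.0
0.44 [-7.7  8.1  2.7] 11.2
0.58 [-9.7  8.5  7.6] 11.1
0.72 [-11.5  10.5  11.9] 10.9
0.86 [-12.3  10.   15.8] 11.2
1.0 [-8.   6.6 13.5] 11.0
1.14 [-2.4  3.8  9.4] 11.1
1.28 [-1.2  2.1  6.9] 11.3
1.42 [-0.2  0.3  6.3] 10.8
1.56 [-0.5  0.5  5.5] 10.9
1.7 [ 0.5 -0.2  3.8] 11.2
[ 0.3 -0.5  5. ]
b2.png scale 2.761904761904762
10.7833
```

View pics/b2.png

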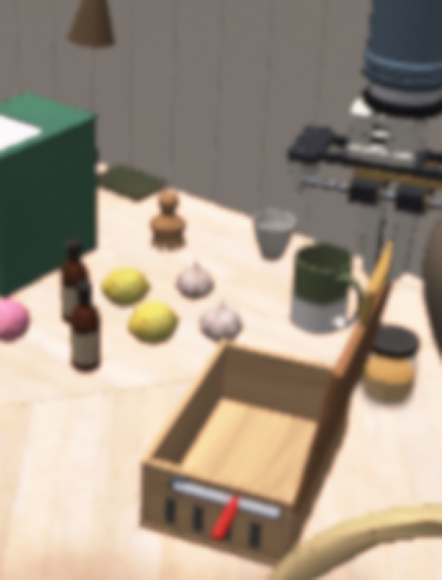

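```bash
python3 - <<'E'
from h import *
robot.move_gripper(0.3); p=robot.current_tcp_pos(); robot.move_linear(p+np.array([0,0,70.]),speed=150)
d=robot.get_image("side"); crop(d["img"],270,140,430,260,"b3.png")
crop(d["img"],290,100,430,310,"b4.png")
t=robot.get_image("top"); crop(t["img"],250,140,450,260,"b5.png")
print(robot.current_t())
E
```

```text
b3.png scale 4.833333333333333
b4.png scale 2.761904761904762
b5.png scale 3.9
12.025
```

View pics/b3.png

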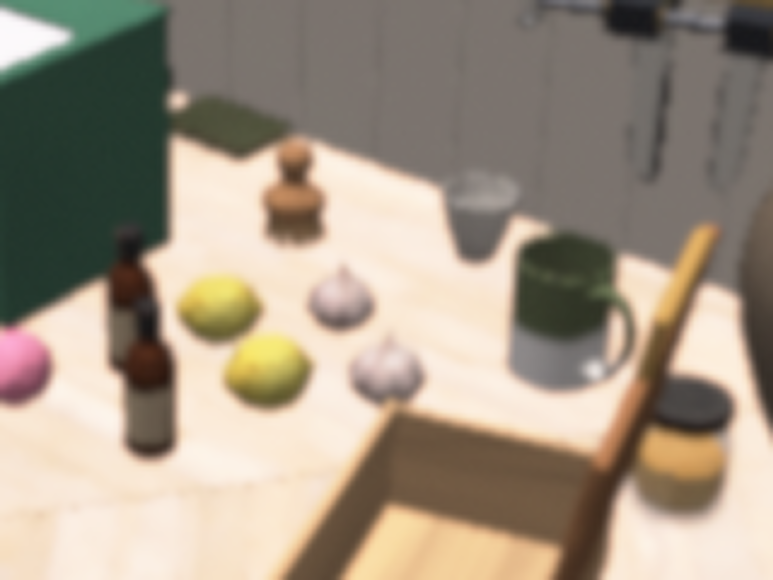

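View pics/b4.png

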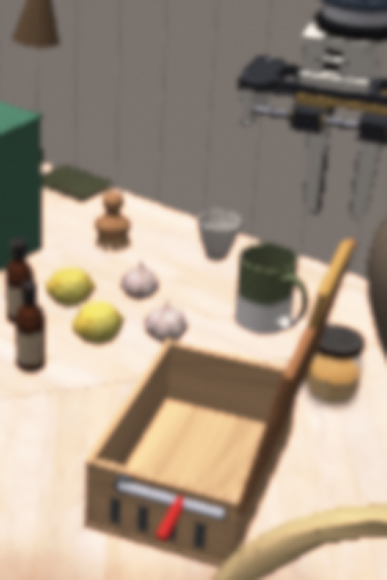

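View pics/b5.png

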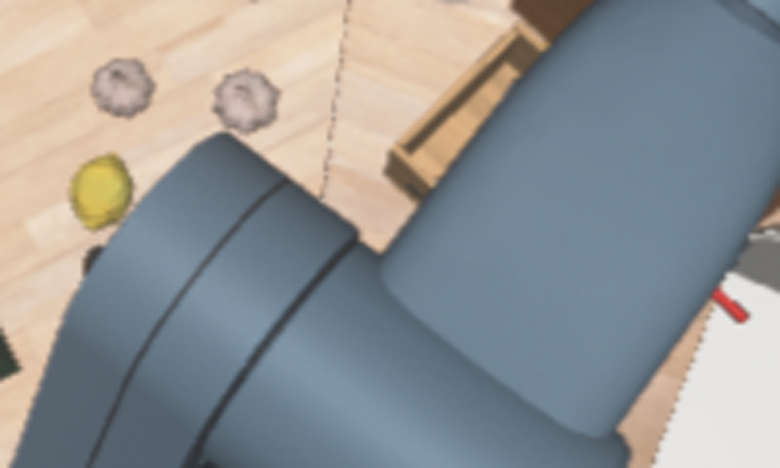

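```bash
python3 - <<'E'
from h import *
d=robot.get_image("side")
f=lambda u,v:(270+u/4.8333,140+v/4.8333)
for n,u,v,z in [("capN",147,304,119),("capF",130,234,119),("baseN",150,442,0),("baseF",132,362,0),("lemL",220,306,28),("lemR",268,370,28),("garL",340,302,22),("garR",387,374,22),("brush",294,200,40),("mug",565,308,50),("jar",683,445,43)]:
    print(n,pl(d,*f(u,v),z).round())
# lemon axes from top image 1
im={"img":cv2.imread("pics/top0.png")}
t=robot.get_image("top"); t["img"]=cv2.imread("pics/top0.png")
from loc import *
for c,a in blobs(t,(22,90,80),(38,255,255)):
    P=np.array([pl(t,u,v,28)[:2] for u,v in c]); P-=P.mean(0); w,V=np.linalg.eigh(P.T@P/len(P)); print(c.mean(0).round(),np.sqrt(w),V[:,1])
E
```

```text
capN [433.  35. 119.]
capF [452. 137. 119.]
baseN [435.  40.   0.]
baseF [456. 149.   0.]
lemL [532. 163.  28.]
lemR [534.  62.  28.]
garL [627. 147.  22.]
garR [620.  37.  22.]
brush [644. 290.  40.]
mug [766.  39.  50.]
jar [ 761. -144.   43.]
[276. 189.] [17.44872767 21.43047391] [-0.97394978  0.22676381]
[305. 189.] [17.8241453  21.50041522] [-0.98110483  0.19347689]
```

```bash
cat >> h.py <<'E'
YK=0.517
BX=-30.
def bottle(x,y):
    robot.move_gripper(0.8)
    robot.move_ptp([x,y,260],down(YK))
    s=robot.move_linear([x,y,56],speed=200,f_stop=12); print("descend stop",s,F())
    robot.move_gripper(0.0); print("w",robot.current_gripper_width()*93)
    robot.move_linear([x,y,310],speed=250)
    m=bk(BX,0,310); robot.move_ptp(m,down(YK)); print("w",robot.current_gripper_width()*93,robot.current_t())
def over():
    for n in ("top","side"):
        d=robot.get_image(n); crop(d["img"],*((150,120,330,260) if n=="top" else (220,100,360,240)),f"k{int(robot.current_t()*10)}_{n}.png")
E
python3 - <<'E'
from h import *
robot.move_ptp([500,-100,330],down(YB))
bottle(453,145)
over()
E
ls -t pics | head -2
```

```text
descend stop False [-0.1  0.4 -0. ]
w 39.837591809001246
w 40.53756358801554 18.7417
k187_top.png scale 4.142857142857143
k188_side.png scale 4.142857142857143
k188_side.png
k187_top.png
```

View pics/k187_top.png

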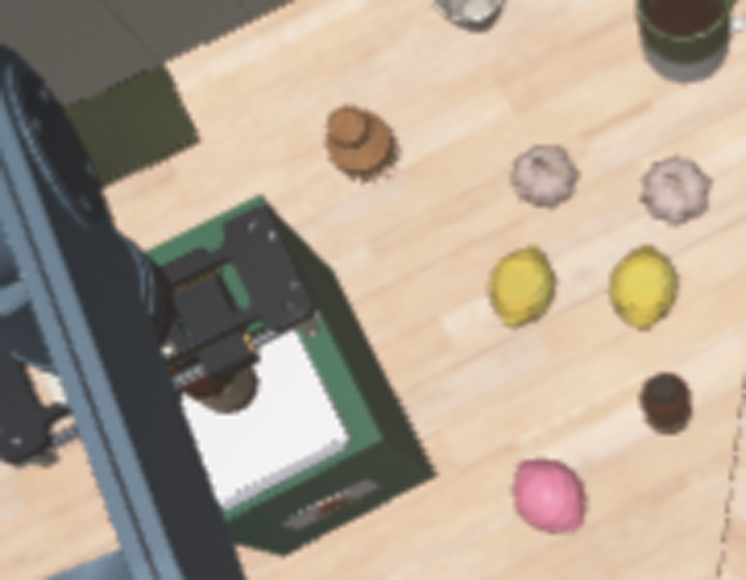

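View pics/k188_side.png

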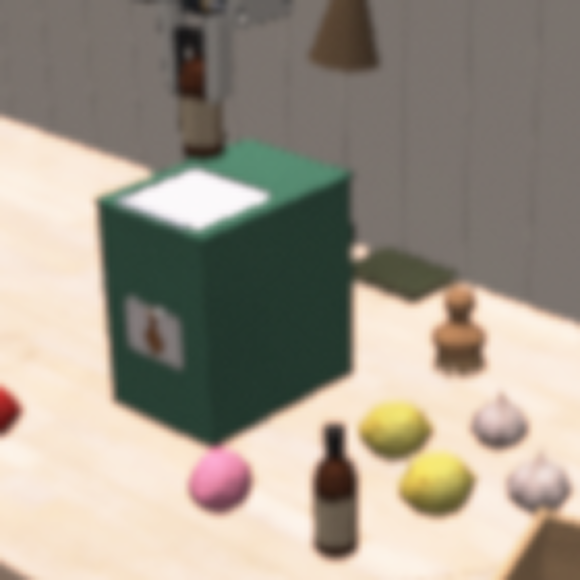

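```bash
python3 - <<'E'
from h import *
p=robot.current_tcp_pos(); b=p-[0,0,56]
for n,o in (("top",(150,120)),("side",(220,100))):
    d=robot.get_image(n); print(n,((proj(d,[b,bk(BX,0,215),bk(-90,51,215),bk(12,51,215),bk(12,-51,215),bk(-90,-51,215)])-o)*4.143).round())
E
```

```text
top [[234. 389.]
 [248. 399.]
 [215. 510.]
 [156. 380.]
 [290. 314.]
 [351. 441.]]
side [[201. 152.]
 [201. 192.]
 [115. 197.]
 [197. 165.]
 [274. 193.]
 [192. 226.]]
```

```bash
cat >> h.py <<'E'
def post():
    x,y,_=bk(BX,0,0)
    s=robot.move_linear([x,y,141],speed=120,f_stop=20); print("stop",s,robot.current_tcp_pos().round(1),F())
    robot.move_gripper(0.58); print("w",robot.current_gripper_width()*93,F())
    robot.sleep(0.3)
    robot.move_linear([x,y,310],speed=200); print(F(),robot.current_t())
E
python3 - <<'E'
from h import *
post(); robot.move_ptp([433,38,260],down(YK)); robot.sleep(.3)
over()
E
ls -t pics | head -2
```

```text
stop False [400.2 321.9 141.7] [-0.4  0.9 -1.8]
w 53.63924332860736 [-0.8 -0.2 -0.3]
[-0.2  0.4 -0.6] 22.2833
k237_top.png scale 4.142857142857143
k238_side.png scale 4.142857142857143
k238_side.png
k237_top.png
```

View pics/k237_top.png

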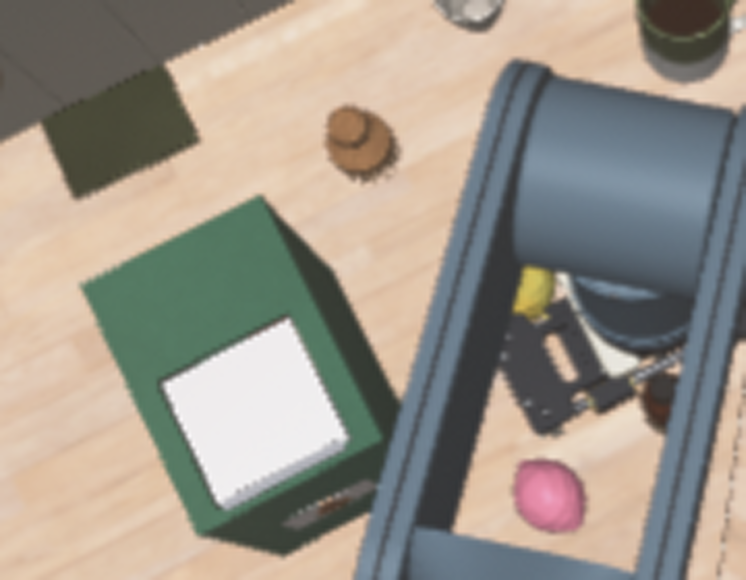

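View pics/k238_side.png

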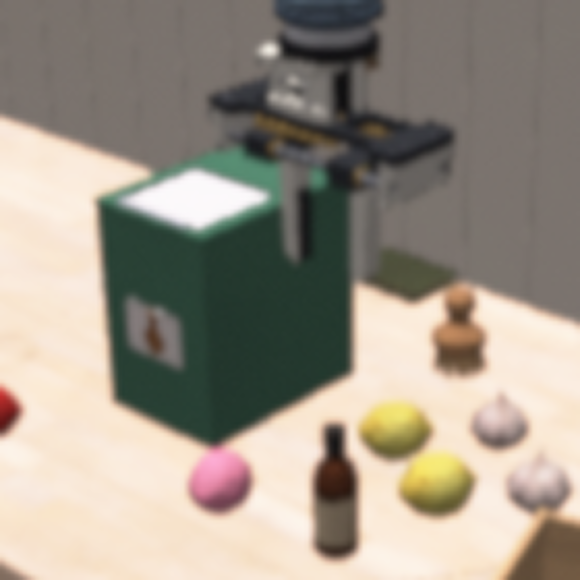

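The flap is shut flat (white quad at crop (255,410)) and the first bottle is inside. Second bottle next.

```bash
python3 - <<'E'
from h import *
bottle(433,38); post(); 
robot.move_ptp([433,38,300],down(YK)); robot.sleep(.4)
over()
E
ls -t pics | head -2
```

```text
descend stop False [ 0.4  0.4 -0.2]
w 39.638689609862105
w 39.624870302123085 28.7083
stop False [400.1 321.9 141.6] [ 0.6  0.3 -1.6]
w 53.988215515371444 [ 0.3 -0.  -0.4]
[-0.2 -0.6  0.5] 32.05
k336_top.png scale 4.142857142857143
k336_side.png scale 4.142857142857143
k336_side.png
k336_top.png
```

View pics/k336_top.png

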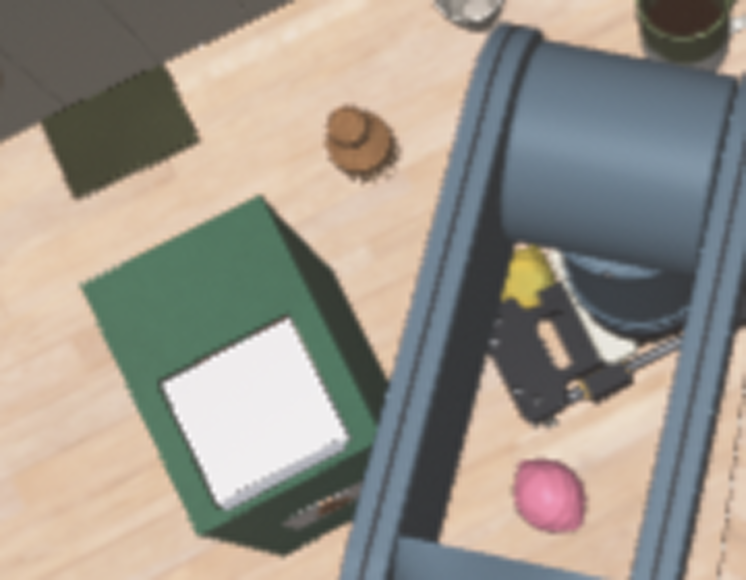

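View pics/k336_side.png

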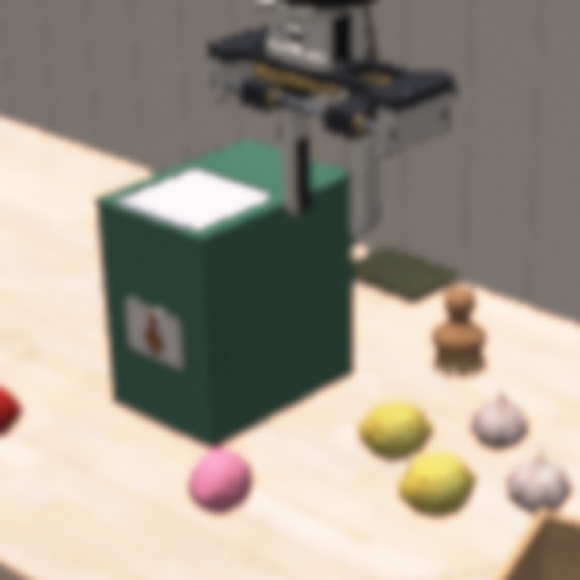

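```bash
cat >> h.py <<'E'
def pick(x,y,z,yaw,op=0.85):
    robot.move_gripper(op)
    robot.move_ptp([x,y,150],down(yaw))
    s=robot.move_linear([x,y,z],speed=150,f_stop=12); print("stop",s,F())
    robot.move_gripper(0.0); print("w",robot.current_gripper_width()*93)
    robot.move_linear([x,y,190],speed=200); print("w",robot.current_gripper_width()*93)
def place(cx,cy,z,op=0.76):
    p=ch(cx,cy,200); robot.move_ptp(p,down(CY))
    p[2]=z; s=robot.move_linear(p,speed=120,f_stop=15); print("pstop",s,F(),robot.current_gripper_width()*93)
    robot.move_gripper(op); p[2]=200; robot.move_linear(p,speed=200); print(robot.current_t(),F())
E
python3 - <<'E'
from h import *
pick(535,63,7,-0.2); place(-36,-54,22)
pick(532.5,163,7,-0.22); place(-36,54,22)
for n in ("top","side"):
    d=robot.get_image(n); crop(d["img"],*((250,130,450,260) if n=="top" else (270,140,430,310)),f"p1_{n}.png")
E
```

```text
stop False [ 0.1 -0.   0.3]
w 54.62168930039496
w 54.642840455102736
pstop False [-0.3  0.  -0.7] 54.181406347856665
42.1583 [-0.2 -0.4 -1.4]
stop False [-0.8  0.4 -0. ]
w 53.152639752435825
w 52.78039520324776
pstop False [-0.6  0.4 -0.6] 52.22057948839774
51.2917 [ 0.8  0.3 -0.3]
p1_top.png scale 3.9
p1_side.png scale 3.411764705882353
```

View pics/p1_top.png

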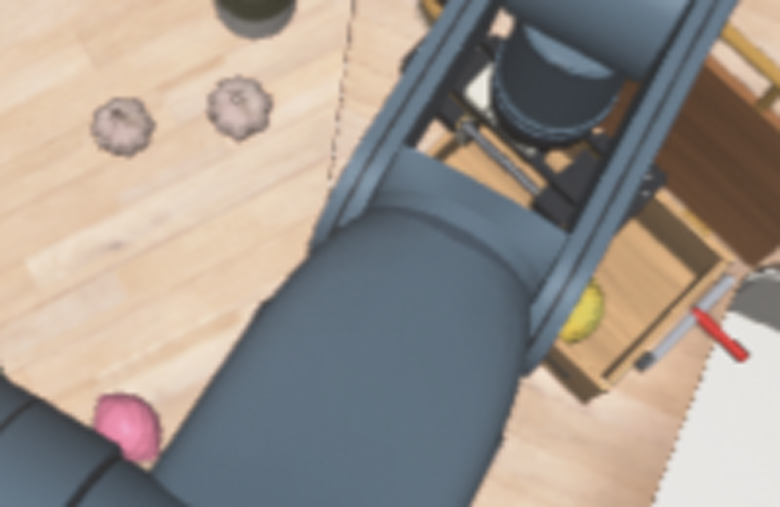

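View pics/p1_side.png

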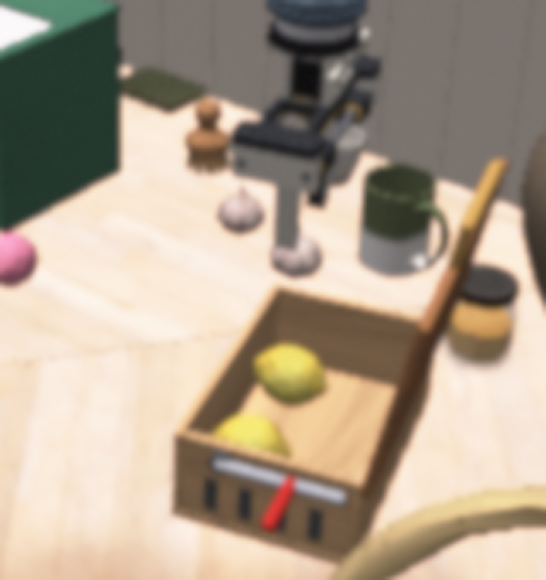

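The lemons are in. The right garlic moved from (313,165) to (311.5,157), so I'll relocate it before picking.

```bash
cat >> loc.py <<'E'
def garlics(d):
    m=[]
    for c,a in blobs(d,(0,0,90),(179,60,215)):
        q=c.mean(0); r=foot(d,c,25)
        if 240<q[0]<345 and 135<q[1]<200 and 120<a<400: m.append((q.round(1),np.round(r[0],1),np.round(r[1],0)))
    return m
E
python3 - <<'E'
from loc import *
from h import *
d=robot.get_image("top"); G_=garlics(d); print(G_)
r=min(G_,key=lambda g:g[1][1]); x,y=r[1]
pick(x-1,y,5,-0.2); place(33,-54,22)
d=robot.get_image("top"); G_=garlics(d); print(G_)
for n in ("top","side"):
    d=robot.get_image(n); crop(d["img"],*((250,130,450,260) if n=="top" else (270,140,430,310)),f"p2_{n}.png")
E
```

```text
[(array([281.1, 162. ]), array([629.9, 151.1]), array([51., 56.])), (array([311. , 157.2]), array([651.,  48.]), array([61., 58.]))]
stop False [0.  0.6 0.3]
w 55.712332131996035
w 55.6549635248634
pstop False [-0.4  0.3 -0.3] 55.64514622143163
60.05 [-1.7  0.3 -0.7]
[(array([281. , 162.1]), array([629.9, 150.9]), array([51., 56.]))]
p2_top.png scale 3.9
p2_side.png scale 3.411764705882353
```

View pics/p2_side.png

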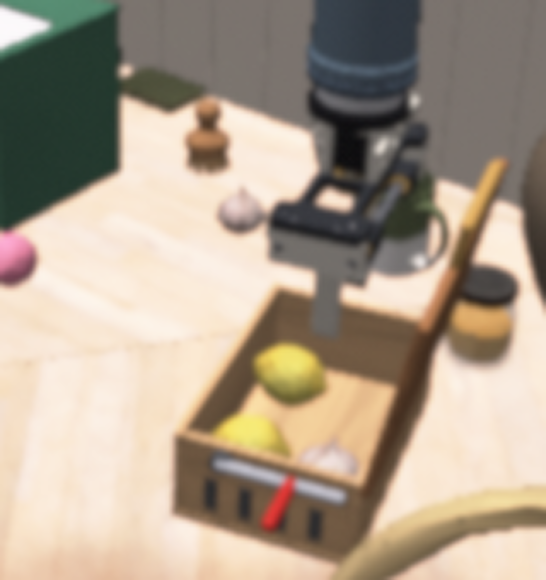

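View pics/p2_top.png

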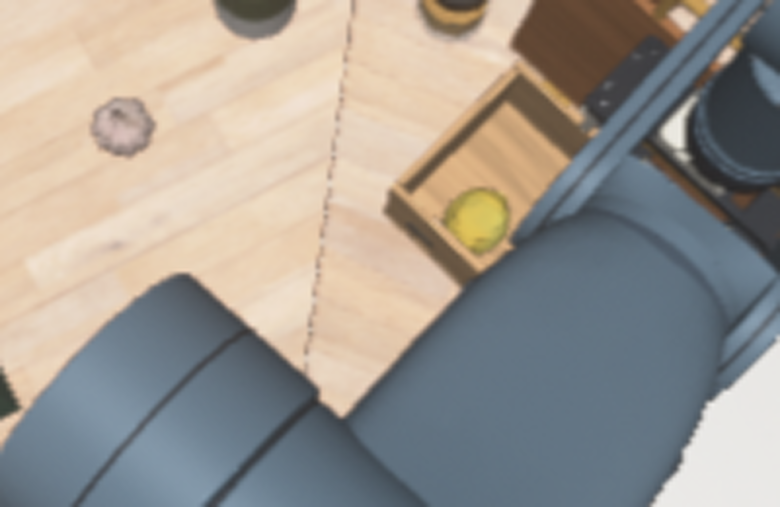

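```bash
python3 - <<'E'
from h import *
pick(629,150.5,5,-0.2); place(33,54,22)
# stay plan
u=ch(0,1,0)-CO; xh=ch(1,0,0)-CO
for t in (30,40):
    z=np.array([0,0,-1])*np.cos(np.radians(t))+u*np.sin(np.radians(t))
    for s in (1,-1):
        o=ori(z,s*xh)
        for b in (0,0.8,1.64):
            p=ch(-35+60*np.cos(b),-166,78+60*np.sin(b))+z*G
            q=robot.inverse_kinematics(p,o); print(t,s,b,p.round(),None if q is None else np.round(q,2))
robot.move_ptp([400,100,330],down(0))
for n in ("top","side"):
    d=robot.get_image(n); crop(d["img"],*((330,120,460,260) if n=="top" else (300,190,430,310)),f"p3_{n}.png")
E
```

```text
stop False [0.5 0.6 1.1]
w 52.70433081650108
w 52.89096359462487
pstop False [ 0.   0.2 -0.3] 52.86697273369205
69.6083 [ 0.4  0.2 -0.6]
30 1 0 [ 445. -364.   68.] [-1.19  0.53  1.66  0.5   1.23 -0.67]
30 1 0.8 [ 432. -351.  111.] [-1.2   0.45  1.67  0.49  1.3  -0.65]
30 1 1.64 [ 398. -320.  127.] [-1.24  0.36  1.77  0.48  1.31 -0.68]
30 -1 0 [ 445. -364.   68.] [-1.19  0.53  1.66  0.5   1.23  2.47]
30 -1 0.8 [ 432. -351.  111.] [-1.2   0.45  1.67  0.49  1.3   2.49]
30 -1 1.64 [ 398. -320.  127.] [-1.24  0.36  1.77  0.48  1.31  2.46]
40 1 0 [ 446. -363.   69.] [-1.27  0.6   1.65  0.62  1.33 -0.8 ]
40 1 0.8 [ 433. -350.  112.] [-1.28  0.52  1.67  0.6   1.39 -0.77]
40 1 1.64 [ 400. -319.  129.] [-1.32  0.43  1.76  0.58  1.4  -0.8 ]
40 -1 0 [ 446. -363.   69.] [-1.27  0.6   1.65  0.62  1.33  2.35]
40 -1 0.8 [ 433. -350.  112.] [-1.28  0.52  1.67  0.6   1.39  2.37]
40 -1 1.64 [ 400. -319.  129.] [-1.32  0.43  1.76  0.58  1.4   2.34]
p3_top.png scale 4.142857142857143
p3_side.png scale 4.833333333333333
```

View pics/p3_side.png

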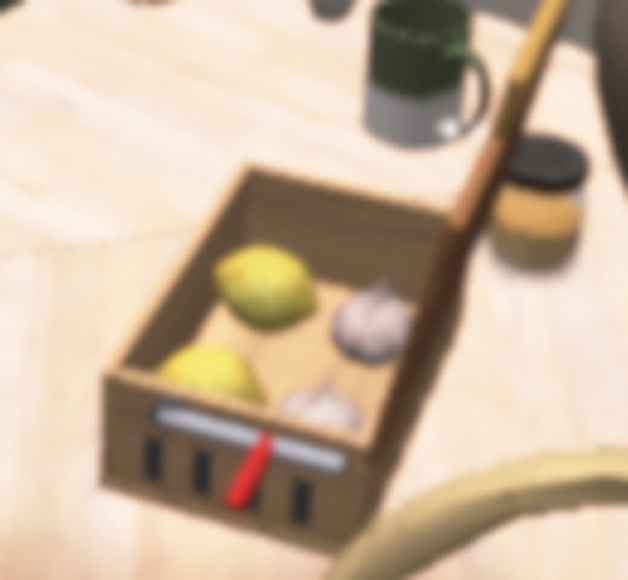

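View pics/p3_top.png

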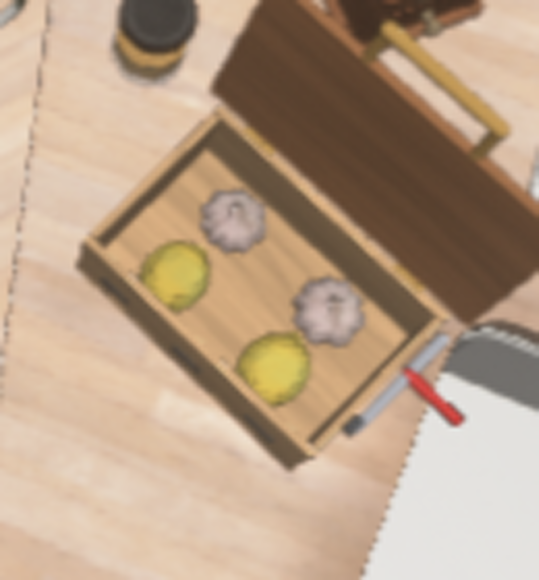

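```bash
python3 - <<'E'
from h import *
t=robot.get_image("top"); s=robot.get_image("side")
print("peg pred",ch(25,-164,78).round(), "top",pl(t,435.2,215.8,78).round(),"side",pl(s,300+250/4.833,190+472/4.833,78).round())
print("bar open pred px",proj(t,[bar(1.75)]), "seen", 330+450/4.143,120+85/4.143)
for z in (100,200,300): print("spout top",z,pl(t,592,258,z).round(),"side",pl(s,362,340,z).round())
E
```

```text
peg pred [ 442. -367.   78.] top [ 448. -365.   78.] side [ 446. -363.   78.]
bar open pred px [[437.12914413 139.61701314]] seen 438.616944243302 140.51653391262371
spout top 100 [ 329. -836.  100.] side [ 388. -548.  100.]
spout top 200 [ 321. -766.  200.] side [ 344. -627.  200.]
spout top 300 [ 313. -696.  300.] side [ 301. -705.  300.]
```

```bash
cat >> h.py <<'E'
uy=CR.apply([0,1,0]); ux=CR.apply([1,0,0])
ZT=np.array([0,0,-1])*np.cos(np.radians(32))+uy*np.sin(np.radians(32))
OT=ori(ZT,ux)
def peg(b): return ch(-34+60*np.cos(b),-163,78+60*np.sin(b))+ZT*G
E
python3 - <<'E'
from h import *
robot.move_gripper(0.36)
robot.move_ptp(peg(0)-ZT*110,OT); 
print(robot.move_linear(peg(0),OT,speed=80,f_stop=10),F())
robot.move_gripper(0.0); print("w",robot.current_gripper_width()*93,F(),robot.current_t())
for n in ("top","side"):
    d=robot.get_image(n); crop(d["img"],*((330,120,460,260) if n=="top" else (300,190,430,310)),f"q1_{n}.png")
E
```

```text
False [-0.7  0.3 -0.5]
w 11.0800643152696 [-7.6  3.6  5.2] 76.025
q1_top.png scale 4.142857142857143
q1_side.png scale 4.833333333333333
```

View pics/q1_side.png

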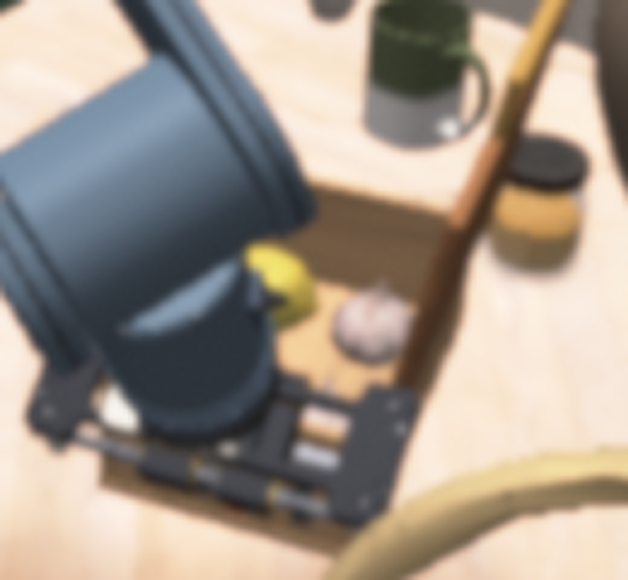

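The peg is held (11 mm between the jaws) and the gripper is clear of the open lid. Now I'll swing the stay up.

```bash
python3 - <<'E'
from h import *
for b in np.arange(0.12,1.65,0.19).tolist()+[1.66]:
    robot.move_linear(peg(b),OT,speed=60); print(round(b,2),F(),round(robot.current_gripper_width()*93,1))
robot.move_gripper(0.28); print(F())
robot.move_linear(peg(1.66)-ZT*110,OT,speed=120)
robot.move_ptp([400,-100,330],down(0.3)); print(robot.current_t())
for n in ("top","side"):
    d=robot.get_image(n); crop(d["img"],*((330,120,460,260) if n=="top" else (300,150,430,310)),f"q2_{n}.png")
E
```

```text
0.12 [-5.9  2.3 -4. ] 11.1
0.31 [-5.8  3.3 -3.5] 11.0
0.5 [-5.8  2.7 -2.1] 11.1
0.69 [-3.3  1.9  0.2] 11.0
0.88 [ 2.1 -2.2  1.8] 10.7
1.07 [ 4.5 -4.2  5.7] 11.2
1.26 [ 7.2 -4.7 10.6] 11.2
1.45 [ 2.7 -5.3 17.3] 11.1
1.64 [-0.3 -3.6 21.5] 11.0
1.66 [ 0.4 -3.9 22.3] 11.2
[ 1.3 -0.   0.4]
82.225
q2_top.png scale 4.142857142857143
q2_side.png scale 3.625
```

View pics/q2_side.png

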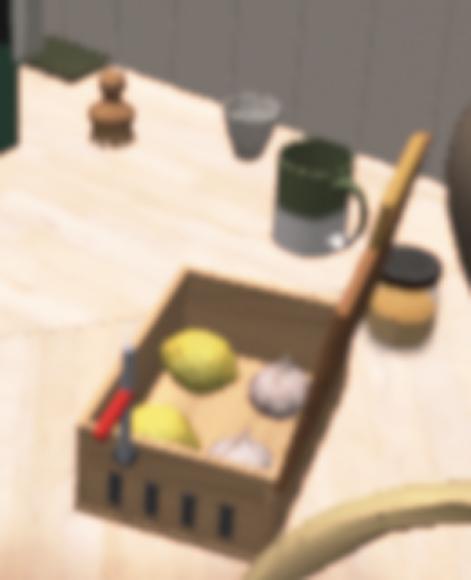

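View pics/q2_top.png

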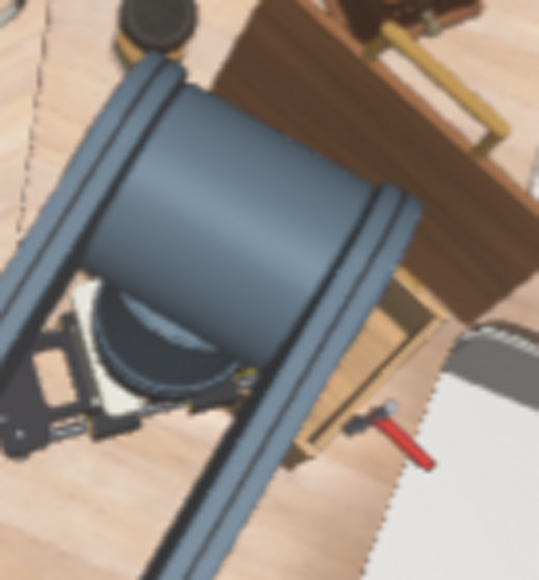

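```bash
python3 - <<'E'
from h import *
robot.move_gripper(0.34)
g=np.array([0,0,G])
robot.move_ptp(bar(1.75)+[0,0,70],down(YB))
print(robot.move_linear(bar(1.75)-g,down(YB),speed=80,f_stop=10),F())
robot.move_gripper(0.0); print("w",robot.current_gripper_width()*93,F())
for a in np.arange(1.63,0.75,-0.11):
    robot.move_linear(bar(a)-g,down(YB),speed=70); print(round(a,2),F(),round(robot.current_gripper_width()*93,1))
for a in np.arange(0.74,0.62,-0.02):
    s=robot.move_linear(bar(a)-g,down(YB),speed=25,f_stop=10); print(round(a,2),s,F(),round(robot.current_gripper_width()*93,1))
    if s: break
for n in ("top","side"):
    d=robot.get_image(n); crop(d["img"],*((330,120,460,260) if n=="top" else (270,130,430,310)),f"r1_{n}.png")
print(robot.current_t())
E
```

```text
False [ 0.2 -0.7 -0. ]
w 11.446417488060375 [-4.5  3.   2.5]
1.63 [ 1.1 -0.2  1.7] 10.8
1.52 [1.3 0.4 4. ] 11.2
1.41 [1.2 0.7 4.3] 11.3
1.3 [1.2 1.5 2.5] 10.8
1.19 [2.8 1.5 0.8] 10.8
1.08 [ 1.7  0.8 -2.2] 11.1
0.97 [ 1.3  1.2 -0.2] 10.9
0.86 [1.3 2.5 0.9] 11.4
0.74 False [-0.2  5.   3.3] 11.0
0.72 False [1.3 4.9 1.9] 11.0
0.7 False [1.9 5.4 2.2] 10.9
0.68 False [1.5 4.  2.6] 10.7
0.66 False [2.1 4.3 1. ] 11.0
0.64 False [2.3 4.  1.6] 11.1
r1_top.png scale 4.142857142857143
r1_side.png scale 3.2222222222222223
92.1917
```

View pics/r1_side.png

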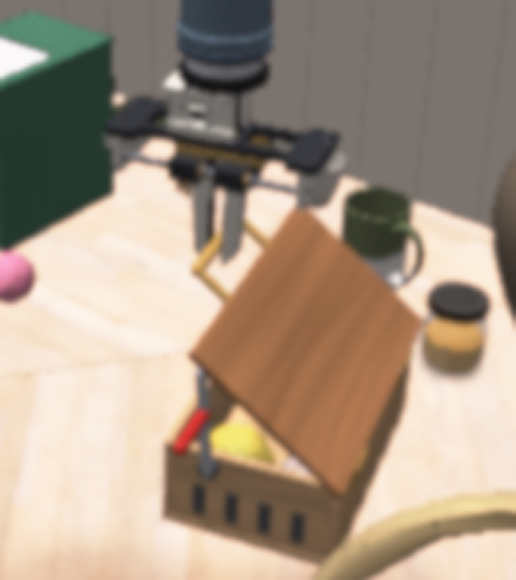

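```bash
python3 - <<'E'
from h import *
g=np.array([0,0,G])
for a in np.arange(0.63,0.575,-0.01):
    s=robot.move_linear(bar(a)-g,down(YB),speed=20,f_stop=8); print(round(a,2),s,F())
    if s or F()[2]>10: break
p=robot.current_tcp_pos(); print(p, np.arcsin((p[2]+G-90-4)/206))
E
```

```text
0.63 False [2.8 2.  0.6]
0.62 False [3.  2.8 1.2]
0.61 False [2.5 2.7 5.6]
0.6 False [ 2.5  1.9 11.3]
[ 474.59298087 -171.66255485  200.72255682] 0.6142222366238254
```

```bash
python3 - <<'E'
from h import *
robot.move_gripper(0.25); print(F())
p=robot.current_tcp_pos(); robot.move_linear(p+np.array([0,0,90.]),speed=80); print(F())
robot.move_ptp([300,150,350],down(0)); print(robot.current_t())
for n in ("top","side"):
    d=robot.get_image(n); cv2.imwrite(f"pics/s_{n}.png",d["img"])
    crop(d["img"],*((330,120,460,260) if n=="top" else (270,130,430,310)),f"s1_{n}.png")
E
```

```text
[ 0.5 -0.4  0.2]
[-0.1  0.1 -0.2]
96.3083
s1_top.png scale 4.142857142857143
s1_side.png scale 3.2222222222222223
```

View pics/s1_side.png

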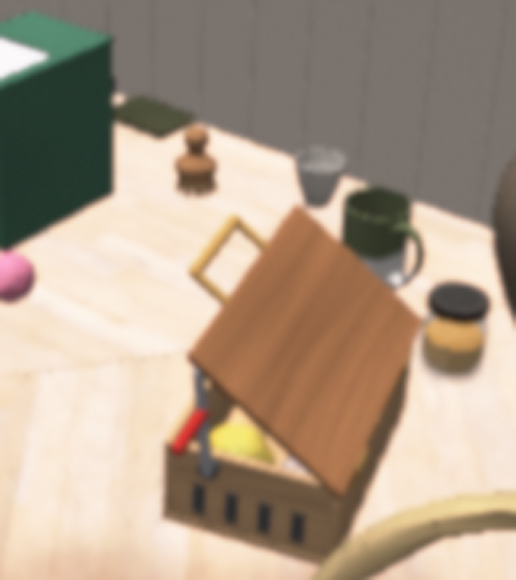

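View pics/s_top.png

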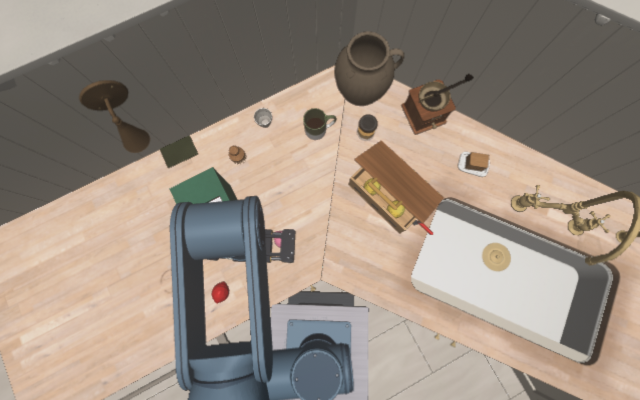

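View pics/s_side.png

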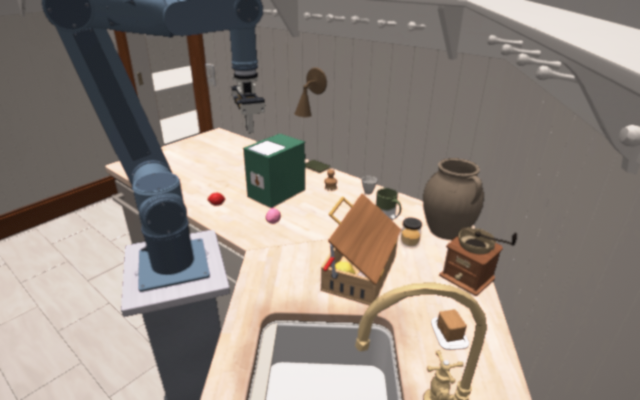

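```bash
python3 - <<'E'
from h import *
s=robot.get_image("side"); 
for a in (.58,.61,.64,.67,.70): print(a,proj(s,[bar(a)]).round(1))
print("seen",270+214.5/3.222,130+244/3.222)
robot.hand_in(); print(robot.current_t())
E
```

```text
0.58 [[334.5 208. ]]
0.61 [[335.7 206.8]]
0.64 [[337.  205.6]]
0.67 [[338.3 204.4]]
0.7 [[339.7 203.3]]
seen 336.5735567970205 205.72936064556177
the job is handed in; nothing more can be done
the job is handed in; nothing more can be done
```

The job is handed in, finished at about 96 s of the 210 s allowed.

- **Lid open:** I threw the lid right back past upright, and it stayed there by itself.
- **Bottles:** Both amber bottles went down through the flap. The pictures after each one showed the flap flat and shut. I couldn't see the bottles once they were inside the box.
- **Produce:** All four pieces (two lemons, two garlic bulbs) are in the chest. One garlic bulb had been knocked about 30 mm aside, so I measured it again before picking it up. I left the pink and red lookalikes alone.
- **Stay and lid:** I flipped up the stay and lowered the lid slowly until the force rose as it touched the stay, then let go.

**Last checks:** The lid's pull bar appeared at (336.6, 205.7) in the side view, which matches a lid angle of about 0.63–0.64 rad. The stay was upright and the arm was clear of everything. By eye, the mug, jar and brush had not moved. No check failed. The only disagreement was that contact with the stay came slightly lower, at a commanded angle of about 0.61 rad, which is within the few millimetres of calibration error.

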